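# Pack two gift sets from the stock

## Robot

A 6-joint arm with a two-finger parallel gripper is mounted at the origin on the work surface. World frame = base frame: x ahead of the robot, y to its left, z up, the work surface at z = 0. Lengths are in m, angles in degrees, forces in N, time in s.
With the tool pointing down it reaches from about 0.25 to 0.725 m from the base axis. Payload 9.7 kg.
Tool frame: the origin (TCP) lies midway between the tips of the shut fingers; the grasp point (between the pads) lies 19 mm behind it; z points along the fingers, y is the line along which they close (so a half turn about z gives the same grasp; the last joint's range is limited). The gripper opens to 85 mm and grips with 20 to 120 N. Pads are 22 mm wide; open, the fingers measure 114 mm over their backs; the gripper's body (76 mm by 85 mm) begins 54 mm behind the grasp point. The pads swing forward as they close: fully open they stand 13 mm farther back than shut.
Start: joints at [-72.995, 4.979, 10.078, 95.1, 0, 90], TCP at [0.161, -0.526, 0.207] pointing down, gripper open.
Joint ranges: [-179.16, 179.16], [-48.56, 103.87], [-65.8, 70.77], [-126.05, 130.52], [-82.76, 87.17], [-180, 180]. Speed limits (degrees/s): [127.2, 127.2, 147.25, 180, 180, 180].

## Interface

Orientations are given as a 3x3 rotation matrix whose columns are the frame's x, y, z axes.
In Python, from rig import robot gives the robot as it stands.
- The arm moves only by the tool jog_arm, never from a script. Its argument "deltas" is one flat list of numbers, 5 for each row, row after row: the opening, from 0 (shut) to 1 (fully open), then the shift along the tool's x, y, z as a fraction of full scale, then the turn about the tool's z as a fraction of full scale. A call has 1 to 8 rows; each row shifts and turns the commanded pose from where the row before left it, along the tool's axes as they then stand; what a row does not reach is not made up. Full scale, the value 1, is 0.3 m for a shift and pi/2 rad for a turn. A row lasts 1/10 s, in which the tool goes at most 50 mm and 8.59 degrees, less where a joint would pass 70% of its speed; a pose out of reach is approached as far as the arm can. A call with a number of a shift or a turn outside -1 to 1 is refused whole. A call with a gripper value outside its range is refused whole. The fingers move at their own pace and stop on an object; "squeeze" is the grip in N (left out, the last holds). Time passes only in rows, so rows that do not move let the fingers close. It gives the time, the measured TCP pose, the force, the opening and the grip force at its end, in the units of the state.
- robot.get_state(): the state, without advancing time (a new reading comes with each control period).
- robot.capture(name): name is "side" or "top" or "wrist"; returns the picture (400x640x3 uint8, blue, green, red); there is no depth.
- robot.get_calibration(name): a dict with "fx", "fy", "cx", "cy" (pixels), "camera_from_world" (4x4, takes a point from world to camera coordinates). Camera axes: x right, y down, z forward; pixel columns grow to the right and rows downward; lengths in m; the calibration is good to about 2 mm. A picture is of the moment at which its call begins: read the wrist's pose just before it. get_calibration takes no time and is no camera call; for the wrist camera it gives the pose at the moment of the call.
- robot.finish_job(): hands the job in; it is judged then, once.
Trained networks look in the newest picture that a camera, given by its name, has taken for a name from the list of things; names that differ only in an ending like _2 or _b are one class to them, and where a whole thing is asked for, a point or a joint stands for the part that bears it (a point fixed in the world has none). Each returns a list of dicts, best first, with "p" (0 to 1); they miss things now and then, are a little off and sometimes report something else, mostly with a low value. They report only what shows in the picture. A call takes as long as a camera call. They do not tell look-alikes from the thing itself.
- robot.spot_in(camera, name): "rect" ([centre column, centre row, width, height] in pixels, round what is visible of it).
- robot.trace(camera, name): "region" (400x640 bool, what is visible of it) and "rect" ([centre column, centre row, width, height] in pixels, round what is visible of it).
- robot.landmark_of(camera, name): "position" ([column, row] in pixels: a listed point, or the origin of a listed thing).
The state is a dict: "clock": time; "joint_pos": joint angles; "qd": joint speeds; "joint_efforts": joint torques, N m; "ee_pos": TCP position; "tool_rot": TCP orientation; "wrist_force": force on the tool from outside, world axes, zero at the start; "ft_torque": the same for the moment, N m; "width": finger opening in m; "grasp_force": force on a finger pad.
Only numpy, scipy, OpenCV 4.12 (cv2) and the standard library are available. Lean on these libraries where they do the work, as an engineer would, in place of code of your own. Each camera call takes 0.05 s, during which the arm holds its last target. There are 200 camera calls.

## Task

Make up the two gift sets. Brown tray: stand the gold-capped bottle in the bay with the red floor and the candle jar in the plain bay. White tray: stand the white-capped bottle in the red bay and the blue tin in the plain bay, then stand the gold ribbon spool centred on top of the blue tin; everything upright and flat on its base, and leave the black-capped bottle and the green tin where they are.

Things in the scene. Friction and masses are not known exactly. Their poses are not given: they have to be found in the camera images.
- gold_bottle_mid (a point): Gold-capped travel-size shampoo bottle standing upright, white body 44 mm in diameter with a red band, narrowing to a gold cap (31 mm in diameter, 20 mm high) on top; 86 mm tall in all, the straight body reaches 56 mm up; about 110 g. Point: on its axis, 43 mm above its underside; z points up along the bottle
- white_bottle_mid (a point): White-capped travel-size shampoo bottle standing upright, white body 44 mm in diameter with an orange band, narrowing to a white cap (31 mm in diameter, 20 mm high) on top; 86 mm tall in all, the straight body reaches 56 mm up; about 110 g. Point: on its axis, 43 mm above its underside; z points up along the bottle
- black_bottle_mid (a point): Spare stock, stays where it is: black-capped travel-size shampoo bottle standing upright, white body 44 mm in diameter with a green band, narrowing to a black cap (31 mm in diameter, 20 mm high) on top; 86 mm tall in all, the straight body reaches 56 mm up; about 110 g. Point: on its axis, 43 mm above its underside; z points up along the bottle
- blue_tin_mid (a point): Plain round blue soap tin with flat lid, upright cylinder 56 mm in diameter, 50 mm tall, about 100 g. Point: its centre, 25 mm above its underside; z up
- green_tin_mid (a point): Spare stock, stays where it is: round green soap tin with flat lid, upright cylinder 56 mm in diameter, 50 mm tall, about 100 g. Point: its centre, 25 mm above its underside; z up
- candle_mid (a point): Candle in an amber glass jar with a pale wooden lid, upright cylinder 50 mm in diameter, 60 mm tall, about 180 g. Point: its centre, 30 mm above its underside; z up
- spool_mid (a point): Spool of gold ribbon with black end discs (gold hub in the middle of the disc seen from above), standing on end: cylinder 48 mm in diameter, 44 mm tall, about 60 g. Point: its centre, 22 mm above its underside; z up
- tray_kraft: Low brown cardboard gift tray fixed to the bench, 163 mm (its x) by 84 mm (its y), floor 3 mm thick, walls 4 mm thick whose tops are 9 mm above the bench. A low cross wall, as high, splits it into two bays about 75 by 76 mm, bay centres 39.75 mm from the tray's centre: the bay on its +x side has a red floor, the bay on its -x side is plain brown. Origin: centre of its underside, on the bench; z up. Any yaw
- tray_white: Low white gift tray fixed to the bench, 163 mm (its x) by 84 mm (its y), floor 3 mm thick, walls 4 mm thick whose tops are 9 mm above the bench. A low cross wall, as high, splits it into two bays about 75 by 76 mm, bay centres 39.75 mm from the tray's centre: the bay on its +x side has a red floor, the bay on its -x side is plain white. Origin: centre of its underside, on the bench; z up. Any yaw
There are look-alikes about, which are no part of the job. Of the things that look like the part that bears spool_mid, the smaller one is meant. Leave any pink look-alike of the part that bears white_bottle_mid alone.

How it is judged (in metres and radians):
At the end, for the whole second after the job is handed in: Each of the four flat on its bay's floor (height 4 mm), upright (0.12 rad), within 18 mm of the bay's centre along each tray axis; spool flat on the blue tin, centres within 12 mm; black-capped bottle and green tin upright, within 15 mm of their start; all released and at rest (x of gold_bottle_mid in the frame of tray_kraft between 0.02175 and 0.05775 m and y of gold_bottle_mid in the frame of tray_kraft between -0.018 and 0.018 m and z of gold_bottle_mid in the frame of tray_kraft between 0.042 and 0.05 m and angle between each of gold_bottle_mid, candle_mid, white_bottle_mid, blue_tin_mid, spool_mid, black_bottle_mid, green_tin_mid's own z axis and vertical below 0.12 rad and linear speed of each of gold_bottle, candle, white_bottle, blue_tin, spool, black_bottle, green_tin below 0.02 m/s and x of candle_mid in the frame of tray_kraft between -0.05775 and -0.02175 m and y of candle_mid in the frame of tray_kraft between -0.018 and 0.018 m and z of candle_mid in the frame of tray_kraft between 0.029 and 0.037 m and x of white_bottle_mid in the frame of tray_white between 0.02175 and 0.05775 m and y of white_bottle_mid in the frame of tray_white between -0.018 and 0.018 m and z of white_bottle_mid in the frame of tray_white between 0.042 and 0.05 m and x of blue_tin_mid in the frame of tray_white between -0.05775 and -0.02175 m and y of blue_tin_mid in the frame of tray_white between -0.018 and 0.018 m and z of blue_tin_mid in the frame of tray_white between 0.024 and 0.032 m and horizontal distance between spool_mid and blue_tin_mid below 0.012 m and z of spool_mid in the frame of tray_white between 0.071 and 0.079 m and distance of each of black_bottle_mid, green_tin_mid from where it was at the start of the episode below 0.015 m); the robot touches nothing.
It fails at once if the black-capped bottle is pushed more than 15 mm from its place (distance of black_bottle_mid from where it was at the start of the episode above 0.015 m).
It fails at once if the green tin is pushed more than 15 mm from its place (distance of green_tin_mid from where it was at the start of the episode above 0.015 m).
It also fails if it takes over 136 s, if anything falls off the work surface, if the arm or the gripper's body presses on something with over 40 N, if the wrist force passes 120 N, or if a joint passes its speed limit or range.

## Working session

There is one attempt and no reset: what is moved stays moved. The work goes in short steps, Python scripts to look and compute and a tool call to move; the robot and the scene stay as the last step left them, time stands still between calls to the robot, and variables do not carry over. Pictures are saved under pics/ and viewed, at most 14 in all, crops included, and the job is handed in when it is done.

Besides the shell and the picture viewer there is one more tool, called after "Request:" as a command line: name --argument value ..., lists and objects as JSON in quotes. jog_arm: Moves the arm, as the interface text tells. Its arguments: {"type":"object","properties":{"deltas":{"type":"array"},"squeeze":{"type":"number"}},"required":["deltas"]}

```bash
mkdir -p pics; ls
python3 - <<'E'
from rig import robot
import cv2,numpy as np
s=robot.get_state();print(s['clock'],s['ee_pos'],np.round(s['tool_rot'],3).tolist(),s['width'])
for c in('top','side'):
    cv2.imwrite(f'pics/{c}0.png',robot.capture(c))
    k=robot.get_calibration(c);print(c,{a:np.round(b,3).tolist() for a,b in k.items()})
E
```

```text
pics
0.0 [ 0.16076155 -0.52570607  0.20604182] [[0.956, 0.292, -0.0], [0.292, -0.956, 0.001], [-0.0, -0.001, -1.0]] 0.08565215576418025
top {'fx': 378.882, 'fy': 378.882, 'cx': 313.369, 'cy': 196.775, 'camera_from_world': [[0.022, -1.0, 0.001, -0.016], [-0.997, -0.022, -0.079, 0.544], [0.079, 0.0, -0.997, 0.806], [0.0, 0.0, 0.0, 1.0]]}
side {'fx': 374.921, 'fy': 374.921, 'cx': 311.173, 'cy': 204.657, 'camera_from_world': [[-0.983, -0.184, 0.015, 0.531], [-0.151, 0.755, -0.638, 0.128], [0.106, -0.629, -0.77, 0.935], [0.0, 0.0, 0.0, 1.0]]}
```

View pics/top0.png

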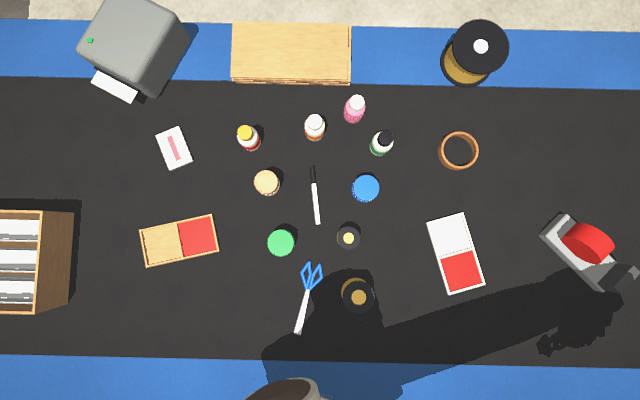

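View pics/side0.png

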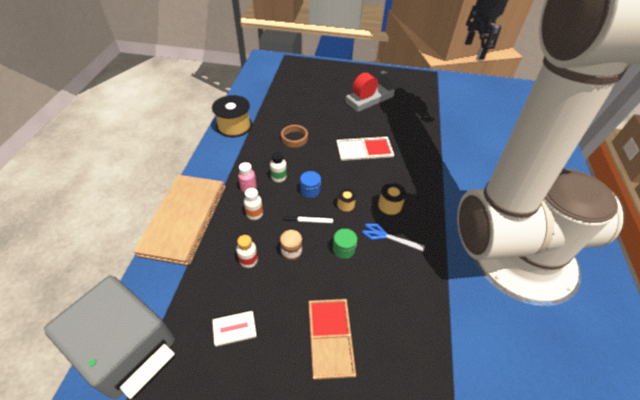

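Top view: gold bottle (247,137), white bottle (315,127), pink look-alike (354,108), black bottle (381,143), candle (266,182), blue tin (366,188), green tin (280,242), small spool (348,237), bigger spools (358,294) and (480,50), brown tray (179,241) with red on the right, white tray (456,253) with red towards the robot. The side view agrees: small spool at (346,201), white bottle (254,205).

```bash
cat > h.py <<'E'
from rig import robot
import numpy as np,cv2
def at_z(cam,uv,z,k=None):
    k=k or robot.get_calibration(cam);T=k['camera_from_world']
    T=np.array(T);d=np.array([(uv[0]-k['cx'])/k['fx'],(uv[1]-k['cy'])/k['fy'],1.])
    c=-T[:3,:3].T@T[:3,3];w=T[:3,:3].T@d
    return c+w*(z-c[2])/w[2]
E
python3 - <<'E'
from h import *
H=dict(gold_bottle_mid=.043,white_bottle_mid=.043,black_bottle_mid=.043,blue_tin_mid=.025,green_tin_mid=.025,candle_mid=.03,spool_mid=.022,tray_kraft=0,tray_white=0)
for c in('top','side'):
    robot.capture(c)
    for n,z in H.items():
        for d in robot.landmark_of(c,n)[:4]:
            if d['p']>.2: print(c,n,round(d['p'],2),np.round(d['position'],1),np.round(at_z(c,d['position'],z)[:2],4))
robot.capture('top')
im=robot.capture('top');hsv=cv2.cvtColor(im,cv2.COLOR_BGR2HSV)
for n in('tray_kraft','tray_white'):
    for d in robot.trace('top',n)[:2]:
        m=d['region'].astype(np.uint8)
        pts=cv2.findContours(m,0,1)[0];p=max(pts,key=cv2.contourArea)
        w=np.array([at_z('top',q[0],.007)[:2] for q in p],np.float32)
        print(n,d['p'],cv2.minAreaRect(w*1000))
        red=m.astype(bool)&((hsv[...,0]<8)|(hsv[...,0]>172))&(hsv[...,1]>180)
        v,u=np.nonzero(red);print('red',at_z('top',(u.mean(),v.mean()),.003))
E
```

```text
top gold_bottle_mid 0.81 [247.3 138.5] [0.6652 0.1406]
top white_bottle_mid 0.89 [354.1 108.1] [ 0.7371 -0.0884]
top white_bottle_mid 0.55 [314.8 127.7] [ 0.692  -0.0041]
top black_bottle_mid 0.9 [384.5 143.3] [ 0.6612 -0.1548]
top blue_tin_mid 0.93 [363.5 192. ] [ 0.5567 -0.1132]
top green_tin_mid 0.87 [282.4 244.2] [0.44   0.0602]
top green_tin_mid 0.27 [366.1 190.6] [ 0.5599 -0.1188]
top candle_mid 0.78 [267.  183.4] [0.5704 0.0968]
top candle_mid 0.53 [177.3 241. ] [0.4422 0.2848]
top spool_mid 0.91 [354.1 293.7] [ 0.3381 -0.0959]
top spool_mid 0.67 [346.4 236.4] [ 0.4596 -0.0776]
top tray_kraft 0.98 [179.1 238.5] [0.4465 0.2918]
top tray_white 0.56 [453.4 253.4] [ 0.4268 -0.3171]
side gold_bottle_mid 0.72 [244.9 249.7] [0.6737 0.1422]
side white_bottle_mid 0.98 [255.3 205.9] [0.6868 0.0084]
side white_bottle_mid 0.82 [247.  179.7] [ 0.7349 -0.0769]
side black_bottle_mid 0.88 [274.8 161.3] [ 0.6781 -0.1625]
side black_bottle_mid 0.62 [244.6 250.1] [0.6741 0.1434]
side blue_tin_mid 0.88 [311.7 183. ] [ 0.5614 -0.1164]
side green_tin_mid 0.73 [345.9 244.4] [0.4414 0.0689]
side candle_mid 0.7 [288.9 243.7] [0.5781 0.0972]
side candle_mid 0.36 [348.6 201.9] [ 0.4515 -0.0637]
side spool_mid 0.76 [345.5 197.1] [ 0.4619 -0.0859]
side spool_mid 0.6 [391.7 193. ] [ 0.3387 -0.1259]
side tray_kraft 0.71 [329.1 339.2] [0.4461 0.2976]
side tray_white 0.95 [362.9 149.4] [ 0.4339 -0.3127]
tray_kraft 0.82 ((444.8087158203125, 289.4498596191406), (85.52233123779297, 165.4033660888672), 13.079065322875977)
red [0.43471859 0.27423913 0.003     ]
tray_kraft 0.5 ((677.6777954101562, 146.35208129882812), (59.77703094482422, 44.60064697265625), 46.100215911865234)
red [0.66019197 0.13132099 0.003     ]
tray_white 0.94 ((429.3787841796875, -318.2142639160156), (163.29005432128906, 87.78336334228516), 16.78904151916504)
red [ 0.38644821 -0.32168975  0.003     ]
```

```bash
cat >> h.py <<'E'
B=[(.022,0),(.022,.056),(.0155,.066),(.0155,.086)]
SH=dict(gold_bottle_mid=B,white_bottle_mid=B,black_bottle_mid=B,blue_tin_mid=[(.028,0),(.028,.05)],green_tin_mid=[(.028,0),(.028,.05)],candle_mid=[(.025,0),(.025,.06)],spool_mid=[(.024,0),(.024,.044)])
from scipy.optimize import least_squares
def fit(cam,rect,rings,x0,k=None):
    k=k or robot.get_calibration(cam);T=np.array(k['camera_from_world']);a=np.linspace(0,2*np.pi,40)
    def bb(p):
        P=np.vstack([np.c_[p[0]+r*np.cos(a),p[1]+r*np.sin(a),0*a+z] for r,z in rings])@T[:3,:3].T+T[:3,3]
        u=k['fx']*P[:,0]/P[:,2]+k['cx'];v=k['fy']*P[:,1]/P[:,2]+k['cy']
        return np.array([u.min(),u.max(),v.min(),v.max()])
    c,r,w,h=rect;o=np.array([c-w/2,c+w/2,r-h/2,r+h/2])
    s=least_squares(lambda p:bb(p)-o,x0,loss='soft_l1');return s.x,np.abs(s.fun).max()
E
python3 - <<'E'
from h import *
X=dict(gold_bottle_mid=(.669,.141),white_bottle_mid=(.69,.002),black_bottle_mid=(.67,-.158),blue_tin_mid=(.559,-.115),green_tin_mid=(.44,.064),candle_mid=(.574,.097),spool_mid=(.46,-.081))
for c in('top','side'):
    robot.capture(c)
    for n,x0 in X.items():
        for f in (robot.trace,robot.spot_in):
            for d in f(c,n)[:4]:
                x,e=fit(c,d['rect'],SH[n],x0)
                if np.hypot(*(x-x0))<.04: print(c,f.__name__,n,round(d['p'],2),np.round(x,4),'resid px',round(e,1))
E
```

```text
top call gold_bottle_mid 0.74 [0.6631 0.1358] resid px 1.5
top call gold_bottle_mid 0.63 [0.665  0.1351] resid px 1.8
top call white_bottle_mid 0.8 [ 0.6905 -0.0045] resid px 0.5
top call white_bottle_mid 0.69 [ 0.6933 -0.0043] resid px 0.4
top call black_bottle_mid 0.65 [ 0.6624 -0.1526] resid px 2.8
top call blue_tin_mid 0.62 [ 0.5628 -0.1164] resid px 2.2
top call blue_tin_mid 0.97 [ 0.5655 -0.1145] resid px 2.4
top call green_tin_mid 0.58 [0.4434 0.0559] resid px 0.5
top call green_tin_mid 0.72 [0.4438 0.058 ] resid px 3.2
top call candle_mid 0.77 [0.5713 0.0978] resid px 1.4
top call candle_mid 0.94 [0.5698 0.0962] resid px 0.3
top call spool_mid 0.71 [ 0.4581 -0.078 ] resid px 1.5
top call spool_mid 0.71 [ 0.4587 -0.0777] resid px 1.1
side call gold_bottle_mid 0.79 [0.67   0.1442] resid px 3.0
side call gold_bottle_mid 0.72 [0.6673 0.1433] resid px 3.8
side call white_bottle_mid 0.67 [ 0.6954 -0.0026] resid px 1.7
side call white_bottle_mid 0.85 [0.6935 0.0026] resid px 2.5
side call black_bottle_mid 0.63 [ 0.666  -0.1397] resid px 0.8
side call black_bottle_mid 0.58 [ 0.6666 -0.1442] resid px 1.1
side call blue_tin_mid 0.75 [ 0.5606 -0.109 ] resid px 2.2
side call blue_tin_mid 0.75 [ 0.5581 -0.1101] resid px 0.5
side call green_tin_mid 0.78 [0.4421 0.0666] resid px 2.0
side call green_tin_mid 0.69 [0.4417 0.0682] resid px 3.0
side call candle_mid 0.86 [0.5736 0.0984] resid px 1.5
side call candle_mid 0.88 [0.5724 0.0988] resid px 1.7
side call spool_mid 0.56 [ 0.4511 -0.0721] resid px 0.7
side call spool_mid 0.85 [ 0.4588 -0.0811] resid px 0.3
```

Request:
jog_arm --deltas '[0.85, 0.1, 0, 0, 0, 0.85, 0.1, 0, 0, 0]' --squeeze 35

```text
clock: 3.0
ee_pos: [0.2184, -0.5084, 0.2068]
tool_rot: [[0.957, 0.291, 0.0], [0.291, -0.957, -0.0], [0.0, 0.0, -1.0]]
wrist_force: [0.1, -0.4, 0.0]
width: 0.072
grasp_force: 0.0
```

Request:
jog_arm --deltas '[0.85, 0.123, -0.0774, 0, 0, 0.85, 0.123, -0.0774, 0, 0, 0.85, 0.123, -0.0774, 0, 0, 0.85, 0.123, -0.0774, 0, 0, 0.85, 0.123, -0.0774, 0, 0, 0.85, 0.123, -0.0774, 0, 0, 0.85, 0.123, -0.0774, 0, 0, 0.85, 0.123, -0.0774, 0, 0]'

```text
clock: 3.8
ee_pos: [0.4471, -0.2429, 0.207]
tool_rot: [[0.956, 0.292, 0.0], [0.292, -0.956, -0.0], [0.0, 0.0, -1.0]]
wrist_force: [1.0, -1.2, 0.6]
width: 0.0726
grasp_force: 0.0
```

Request:
jog_arm --deltas '[0.85, 0.123, -0.0774, 0, 0, 0.85, 0.123, -0.0774, 0, 0, 0.85, 0, 0, 0, 0]'

```text
clock: 4.1
ee_pos: [0.5056, -0.1749, 0.2062]
tool_rot: [[0.955, 0.297, 0.0], [0.297, -0.955, 0.001], [0.0, -0.001, -1.0]]
wrist_force: [-0.1, -0.9, -0.9]
width: 0.0728
grasp_force: 0.0
```

```bash
cat >> h.py <<'E'
def look(n,x0,cams=('wrist',),rings=None):
    for c in cams:
        k=robot.get_calibration(c);robot.capture(c)
        for f in ('trace','spot_in'):
            for d in getattr(robot,f)(c,n)[:3]:
                x,e=fit(c,d['rect'],rings or SH[n],x0,k)
                print(c,f,n,round(d['p'],2),np.round(x,4),'resid',round(e,1),'rect',np.round(d['rect']))
def go(x,y,z=None):
    s=robot.get_state();R=np.array(s['tool_rot']);p=np.array(s['ee_pos']);t=np.array([x,y,p[2] if z is None else z])
    d=R.T@(t-p)/.3;n=int(np.ceil(np.linalg.norm(d)*.3/.045))
    print('ee',np.round(p,4),'q',np.round(s['joint_pos'],1),'yaw',round(np.degrees(np.arctan2(R[1,0],R[0,0])),1),'delta',np.round(d,4),'rows',n,'each',np.round(d/max(n,1),4))
E
python3 - <<'E'
from h import *
look('blue_tin_mid',(.561,-.113))
cv2.imwrite('pics/w1.png',robot.capture('wrist'))
go(.561,-.113)
E
```

```text
wrist trace blue_tin_mid 0.86 [ 0.5633 -0.1145] resid 2.2 rect [285. 108.  58.  54.]
wrist spot_in blue_tin_mid 0.63 [ 0.5637 -0.1145] resid 3.5 rect [285. 107.  59.  54.]
wrist spot_in blue_tin_mid 0.55 [0.5697 0.1028] resid 3.6 rect [90. 35. 90. 64.]
ee [ 0.5028 -0.179   0.2069] q [-19.6   2.7   7.7  95.   -0.  143.4] yaw 17.0 delta [ 2.499e-01 -1.537e-01 -1.000e-04] rows 2 each [ 0.1249 -0.0768 -0.    ]
```

View pics/w1.png

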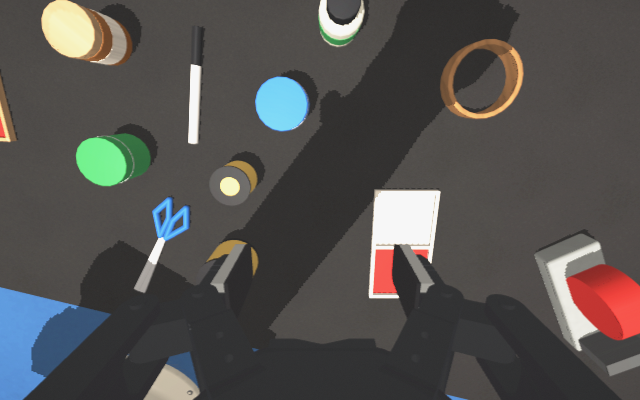

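Request:
jog_arm --deltas '[0.9, 0.1275, -0.0745, 0, 0, 0.9, 0.1275, -0.0745, 0, 0, 0.9, 0, 0, 0, 0, 0.9, 0, 0, 0.13, 0, 0.9, 0, 0, 0.13, 0, 0.9, 0, 0, 0.08, 0, 0.9, 0, 0, 0, 0]'

```text
clock: 5.0
ee_pos: [0.5606, -0.1144, 0.1014]
tool_rot: [[0.957, 0.291, -0.006], [0.291, -0.957, 0.001], [-0.005, -0.003, -1.0]]
wrist_force: [-0.9, -0.4, 0.6]
width: 0.0771
grasp_force: 0.0
```

Run:
```python
from h import *
look('blue_tin_mid',(.563,-.114))
cv2.imwrite('pics/w2.png',robot.capture('wrist'))
go(.563,-.114,.018)
```

```text
wrist trace blue_tin_mid 0.63 [ 0.5637 -0.1141] resid 1.8 rect [322. 194.  74.  78.]
wrist trace blue_tin_mid 0.28 [ 0.6629 -0.1558] resid 14.3 rect [414.  82.  86.  68.]
wrist spot_in blue_tin_mid 0.58 [ 0.5646 -0.1138] resid 1.6 rect [322. 193.  73.  81.]
ee [ 0.5639 -0.1142  0.107 ] q [-11.4   7.4   1.7  84.1  -0.  151.6] yaw 16.9 delta [-0.0035 -0.0019  0.2968] rows 2 each [-0.0018 -0.001   0.1484]
```

View pics/w2.png

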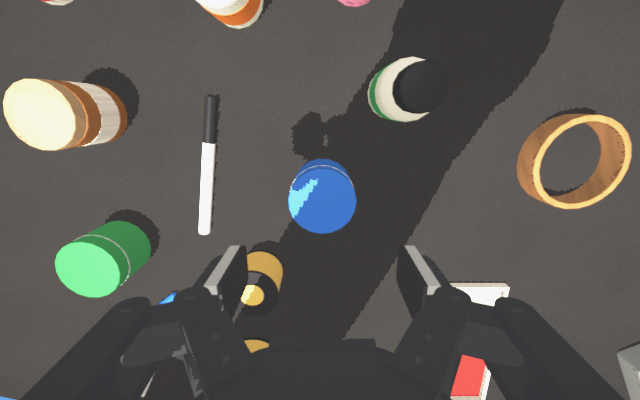

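Request:
jog_arm --deltas '[0.9, -0.003, -0.001, 0.13, 0, 0.9, 0, 0, 0.1, 0, 0.9, 0, 0, 0.066, 0, 0.9, 0, 0, 0, 0, 0.3, 0, 0, 0, 0, 0.3, 0, 0, 0, 0, 0.3, 0, 0, 0, 0, 0.3, 0, 0, 0, 0]' --squeeze 35

```text
clock: 6.0
ee_pos: [0.5637, -0.1137, 0.0189]
tool_rot: [[0.956, 0.292, 0.004], [0.292, -0.956, -0.001], [0.003, 0.002, -1.0]]
wrist_force: [-3.6, -0.0, 6.1]
width: 0.0536
grasp_force: 36.0
```

Request:
jog_arm --deltas '[0.3, 0, 0, 0, 0, 0.3, 0, 0, -0.06, 0, 0.3, 0, 0, -0.13, 0, 0.3, 0, 0, -0.14, 0, 0.3, 0, 0, -0.14, 0, 0.3, 0, 0, 0, 0]'

```text
clock: 6.6
ee_pos: [0.565, -0.1139, 0.1652]
tool_rot: [[0.956, 0.292, 0.011], [0.292, -0.956, -0.002], [0.01, 0.005, -1.0]]
wrist_force: [0.2, -0.4, -0.4]
width: 0.0533
grasp_force: 37.2
```

```bash
cat >> h.py <<'E'
def tray(n,c='wrist',show=True):
    k=robot.get_calibration(c);im=robot.capture(c);hsv=cv2.cvtColor(im,cv2.COLOR_BGR2HSV)
    d=robot.trace(c,n)[0];m=d['region'].astype(np.uint8)
    p=max(cv2.findContours(m,0,1)[0],key=cv2.contourArea)
    w=np.array([at_z(c,q[0],.008,k)[:2] for q in p],np.float32)
    r=cv2.minAreaRect(w*1000);b=cv2.boxPoints(r);e=max(b[1]-b[0],b[2]-b[1],key=np.linalg.norm)
    print(n,round(d['p'],2),'ctr',np.round(r[0],1),'size',np.round(r[1],1),'long axis deg',round(np.degrees(np.arctan2(e[1],e[0])),1))
    red=((hsv[...,0]<6)|(hsv[...,0]>174))&(hsv[...,1]>190)&(hsv[...,2]>80)&cv2.dilate(m,np.ones((5,5))).astype(bool)
    v,u=np.nonzero(red)
    w=np.array([at_z(c,q,.003,k)[:2] for q in zip(u,v)],np.float32);r=cv2.minAreaRect(w*1000);print(' red',np.round(r[0],1),np.round(r[1],1),'mean',np.round(w.mean(0)*1000,1))
E
python3 - <<'E'
from h import *
tray('tray_white');tray('tray_white','top')
print(robot.get_state()['width'],robot.get_state()['grasp_force'])
go(.4674,-.3067)
E
```

```text
tray_white 0.97 ctr [ 485.9 -302.5] size [50.7 86.4] long axis deg -71.9Traceback (most recent call last):
  File "<stdin>", line 2, in <module>
  File "h.py", line 39, in tray
    w=np.array([at_z(c,q,.003,k)[:2] for q in zip(u,v)],np.float32);r=cv2.minAreaRect(w*1000);print(' red',np.round(r[0],1),np.round(r[1],1),'mean',np.round(w.mean(0)*1000,1))
                                                                      ~~~~~~~~~~~~~~~^^^^^^^^
cv2.error: OpenCV(4.12.0) /io/opencv/modules/imgproc/src/convhull.cpp:143: error: (-215:Assertion failed) total >= 0 && (depth == CV_32F || depth == CV_32S) in function 'convexHull'
```

Run:
```python
from h import *
tray('tray_white','top')
go(.469,-.3065)
```

```text
Traceback (most recent call last):
  File "h.py", line 32, in tray
    d=robot.trace(c,n)[0];m=d['region'].astype(np.uint8)
      ~~~~~~~~~~~~~~~~^^^
IndexError: list index out of range
```

Request:
jog_arm --deltas '[0.3, -0.1, 0.08, -0.08, 0, 0.3, -0.1, 0.08, -0.08, 0, 0.3, -0.1, 0, 0, 0, 0.3, 0, 0, 0, 0]'

```text
clock: 7.2
ee_pos: [0.4878, -0.1868, 0.2051]
tool_rot: [[0.957, 0.29, -0.001], [0.29, -0.957, -0.0], [-0.001, -0.0, -1.0]]
wrist_force: [0.6, 0.2, -0.8]
width: 0.0534
grasp_force: 37.3
```

Run:
```python
from h import *
tray('tray_white')
go(.469,-.3065)
```

```text
Traceback (most recent call last):
  File "h.py", line 32, in tray
    d=robot.trace(c,n)[0];m=d['region'].astype(np.uint8)
      ~~~~~~~~~~~~~~~~^^^
IndexError: list index out of range
```

Run:
```python
from h import *
k=robot.get_calibration('wrist');im=robot.capture('wrist');cv2.imwrite('pics/w3.png',im)
print([ (round(d['p'],2),np.round(d['rect'])) for d in robot.spot_in('wrist','tray_white')])
hsv=cv2.cvtColor(im,cv2.COLOR_BGR2HSV)
m=((hsv[...,1]<40)&(hsv[...,2]>170)|((hsv[...,0]<6)|(hsv[...,0]>174))&(hsv[...,1]>170)&(hsv[...,2]>80)).astype(np.uint8)
m=cv2.morphologyEx(m,cv2.MORPH_CLOSE,np.ones((7,7)))
for c in cv2.findContours(m,0,1)[0]:
    if cv2.contourArea(c)>1500:
        w=np.array([at_z('wrist',q[0],.008,k)[:2] for q in c],np.float32)*1000;print(cv2.boundingRect(c),cv2.minAreaRect(w))
```

```text
[(0.92, array([403., 233.,  70., 116.]))]
(549, 232, 91, 112) ((438.6107177734375, -627.610595703125), (186.0411376953125, 107.2510986328125), 45.233341217041016)
(371, 179, 69, 103) ((435.54473876953125, -316.97796630859375), (151.51983642578125, 86.92271423339844), 17.012245178222656)
```

View pics/w3.png

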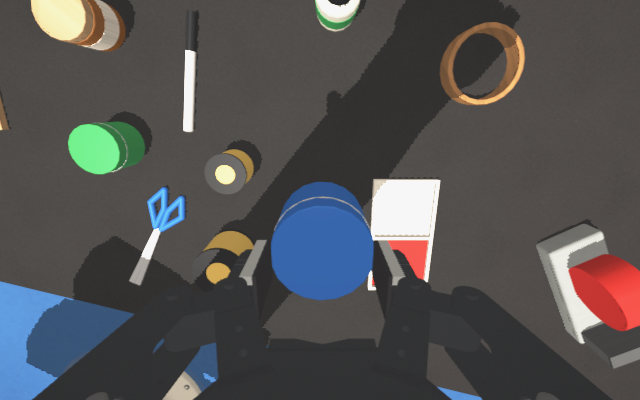

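Request:
jog_arm --deltas '[0.3, -0.059, 0.121, 0, 0, 0.3, -0.059, 0.121, 0, 0, 0.3, -0.059, 0.121, 0, 0, 0.3, 0, 0, 0.13, 0, 0.3, 0, 0, 0.13, 0, 0.3, 0, 0, 0, 0, 0.3, 0, 0, 0, 0]'

```text
clock: 8.1
ee_pos: [0.4715, -0.3045, 0.127]
tool_rot: [[0.956, 0.293, -0.001], [0.293, -0.956, 0.001], [-0.001, -0.001, -1.0]]
wrist_force: [0.0, 0.4, 0.3]
width: 0.0532
grasp_force: 37.5
```

```bash
python3 -c "
from h import *
go(.468,-.307,.022)"
```

```text
ee [ 0.4715 -0.3045  0.127 ] q [-32.9   5.7   2.1  86.4   0.  130.1] yaw 17.1 delta [-0.0131  0.005   0.3499] rows 3 each [-0.0044  0.0017  0.1166]
```

Request:
jog_arm --deltas '[0.3, -0.013, 0.005, 0.13, 0, 0.3, 0, 0, 0.11, 0, 0.3, 0, 0, 0.07, 0, 0.3, 0, 0, 0.03, 0, 0.3, 0, 0, 0.01, 0, 0.3, 0, 0, 0, 0]'

```text
clock: 8.7
ee_pos: [0.4691, -0.3082, 0.0238]
tool_rot: [[0.956, 0.293, 0.002], [0.293, -0.956, -0.001], [0.001, 0.002, -1.0]]
wrist_force: [0.2, 0.1, -1.6]
width: 0.0532
grasp_force: 37.6
```

Request:
jog_arm --deltas '[0.9, 0, 0, 0, 0, 0.9, 0, 0, 0, 0, 0.9, 0, 0, 0, 0, 0.9, 0, 0, 0, 0, 0.9, 0, 0, -0.08, 0, 0.9, 0, 0, -0.15, 0, 0.9, 0, 0, -0.15, 0, 0.9, 0, 0, -0.15, 0]'

```text
clock: 9.5
ee_pos: [0.4678, -0.3076, 0.1828]
tool_rot: [[0.956, 0.292, 0.0], [0.292, -0.956, 0.0], [0.0, 0.0, -1.0]]
wrist_force: [0.7, -0.9, 0.2]
width: 0.0774
grasp_force: 0.0
```

Run:
```python
from h import *
look('blue_tin_mid',(.468,-.307),('top','side'),[(.028,.003),(.028,.053)])
look('white_bottle_mid',(.692,-.003),('top','side'))
go(.692,-.003)
```

```text
top trace blue_tin_mid 0.61 [ 0.4719 -0.3075] resid 1.4 rect [454. 233.  32.  24.]
top trace blue_tin_mid 0.32 [ 0.4615 -0.0779] resid 2.3 rect [347. 236.  25.  23.]
top spot_in blue_tin_mid 0.89 [ 0.469  -0.3076] resid 1.6 rect [454. 235.  32.  25.]
side trace blue_tin_mid 0.55 [ 0.4652 -0.3109] resid 1.5 rect [354. 142.  17.  23.]
side spot_in blue_tin_mid 0.67 [ 0.4686 -0.3031] resid 1.4 rect [353. 143.  17.  27.]
top trace white_bottle_mid 0.91 [ 0.7358 -0.0933] resid 2.7 rect [356. 110.  25.  34.]
top trace white_bottle_mid 0.82 [ 0.692  -0.0007] resid 1.0 rect [313. 128.  21.  26.]
top spot_in white_bottle_mid 0.96 [ 0.6962 -0.0012] resid 1.8 rect [314. 127.  21.  31.]
top spot_in white_bottle_mid 0.75 [ 0.7385 -0.0921] resid 0.6 rect [355. 108.  24.  30.]
top spot_in white_bottle_mid 0.62 [ 0.4581 -0.0773] resid 1.9 rect [347. 238.  25.  25.]
side trace white_bottle_mid 0.7 [0.6929 0.0057] resid 0.6 rect [254. 205.  18.  32.]
side trace white_bottle_mid 0.68 [ 0.7371 -0.0851] resid 1.2 rect [248. 178.  16.  29.]
side trace white_bottle_mid 0.2 [0.4444 0.0758] resid 2.0 rect [345. 243.  22.  29.]
side spot_in white_bottle_mid 0.86 [0.693  0.0027] resid 1.4 rect [254. 205.  16.  30.]
side spot_in white_bottle_mid 0.63 [ 0.7365 -0.0792] resid 0.9 rect [247. 180.  17.  30.]
ee [ 0.4678 -0.3076  0.1803] q [-33.3   5.9   8.2  92.3   0.  129.7] yaw 17.0 delta [ 1.0116e+00 -7.5240e-01 -1.0000e-04] rows 9 each [ 0.1124 -0.0836 -0.    ]
```

Request:
jog_arm --deltas '[0.85, 0.1124, -0.0836, 0, 0, 0.85, 0.1124, -0.0836, 0, 0, 0.85, 0.1124, -0.0836, 0, 0, 0.85, 0.1124, -0.0836, 0, 0, 0.85, 0.1124, -0.0836, 0, 0, 0.85, 0.1124, -0.0836, 0, 0, 0.85, 0.1124, -0.0836, 0, 0, 0.85, 0.1, -0.07, 0, 0]'

```text
clock: 10.9
ee_pos: [0.6658, -0.04, 0.1806]
tool_rot: [[0.956, 0.293, -0.0], [0.293, -0.956, 0.0], [-0.0, -0.0, -1.0]]
wrist_force: [0.1, 0.1, 0.5]
width: 0.0729
grasp_force: 0.0
```

Request:
jog_arm --deltas '[0.85, 0.02, -0.06, 0.05, 0, 0.85, 0, 0, 0, 0, 0.85, 0, 0, 0, 0]'

```text
clock: 11.2
ee_pos: [0.6651, -0.023, 0.1655]
tool_rot: [[0.956, 0.293, -0.001], [0.293, -0.956, -0.0], [-0.001, -0.0, -1.0]]
wrist_force: [0.8, -0.5, 0.8]
width: 0.073
grasp_force: 0.0
```

Run:
```python
from h import *
look('white_bottle_mid',(.693,.0))
go(.693,0,.026)
```

```text
wrist trace white_bottle_mid 0.9 [ 0.6975 -0.0027] resid 2.1 rect [311. 147.  48.  46.]
wrist trace white_bottle_mid 0.87 [ 0.7376 -0.0885] resid 1.7 rect [408. 133.  61.  51.]
wrist spot_in white_bottle_mid 0.96 [ 0.6979 -0.0027] resid 1.4 rect [311. 146.  45.  47.]
wrist spot_in white_bottle_mid 0.89 [ 0.7393 -0.0911] resid 2.1 rect [411. 132.  66.  52.]
wrist spot_in white_bottle_mid 0.5 [ 0.6653 -0.148 ] resid 4.5 rect [436. 216.  59.  60.]
ee [ 0.6654 -0.0241  0.1669] q [ -2.1  20.9  24.4  93.5  -0.  161. ] yaw 16.9 delta [ 0.111  -0.0503  0.4696] rows 4 each [ 0.0277 -0.0126  0.1174]
```

Request:
jog_arm --deltas '[0.85, 0.12, -0.042, 0, 0, 0.85, 0, 0, 0, 0, 0.85, 0, 0, 0.13, 0, 0.85, 0, 0, 0.13, 0, 0.85, 0, 0, 0.13, 0, 0.85, 0, 0, 0.08, 0, 0.85, 0, 0, 0, 0, 0.85, 0, 0, 0, 0]'

```text
clock: 12.15
ee_pos: [0.6963, -0.0012, 0.0264]
tool_rot: [[0.957, 0.292, 0.001], [0.292, -0.957, -0.0], [0.001, 0.0, -1.0]]
wrist_force: [-0.5, 0.1, 0.6]
width: 0.0726
grasp_force: 0.0
```

Request:
jog_arm --deltas '[0.3, 0, 0, 0, 0, 0.3, 0, 0, 0, 0, 0.3, 0, 0, 0, 0, 0.3, 0, 0, 0, 0, 0.3, 0, 0, 0, 0]'

```text
clock: 12.65
ee_pos: [0.6976, -0.0012, 0.0277]
tool_rot: [[0.956, 0.292, 0.004], [0.292, -0.956, -0.001], [0.004, 0.003, -1.0]]
wrist_force: [-0.4, -3.4, 7.3]
width: 0.0396
grasp_force: 33.5
```

Run:
```python
from h import *
go(.692,-.003,.026); print(robot.get_state()['width'],robot.get_state()['grasp_force'])
cv2.imwrite('pics/w4.png',robot.capture('wrist'))
```

```text
ee [ 0.6976 -0.0012  0.0277] q [-1.00e-01  2.52e+01  1.48e+01  7.93e+01 -1.00e-01  1.63e+02] yaw 17.0 delta [-0.0196  0.0001  0.0057] rows 1 each [-0.0196  0.0001  0.0057]
0.03956030469818887 33.52284797998436
```

View pics/w4.png

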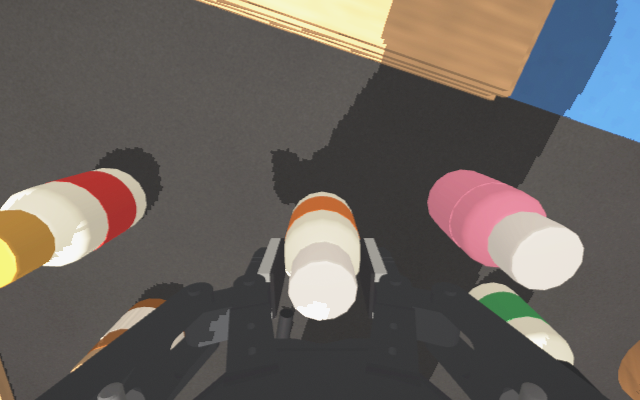

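Request:
jog_arm --deltas '[0.3, 0, 0, -0.05, 0, 0.3, 0, 0, -0.1, 0, 0.3, 0, 0, -0.13, 0, 0.3, 0, 0, -0.13, 0, 0.3, 0, 0, -0.1, 0, 0.3, 0, 0, 0, 0]'

```text
clock: 13.3
ee_pos: [0.6977, -0.0002, 0.1851]
tool_rot: [[0.956, 0.293, 0.009], [0.293, -0.956, 0.0], [0.008, 0.002, -1.0]]
wrist_force: [0.6, -0.4, -1.2]
width: 0.0395
grasp_force: 33.0
```

Run:
```python
from h import *
look('white_bottle_mid',(.697,-.0012),('wrist','top','side'),[(r,z+.155) for r,z in B])
go(.392,-.330); print(robot.get_state()['width'],robot.get_state()['grasp_force'])
```

```text
wrist trace white_bottle_mid 0.96 [ 0.7569 -0.0156] resid 46.8 rect [411. 168.  58.  47.]
wrist trace white_bottle_mid 0.82 [ 0.6946 -0.0019] resid 1.4 rect [322. 254.  77. 128.]
wrist spot_in white_bottle_mid 0.72 [ 0.6947 -0.0027] resid 2.2 rect [323. 254.  76. 126.]
wrist spot_in white_bottle_mid 0.62 [ 0.7566 -0.0146] resid 48.4 rect [410. 167.  55.  51.]
top spot_in white_bottle_mid 0.18 [ 0.4711 -0.2415] resid 8.5 rect [455. 234.  30.  24.]
side trace white_bottle_mid 0.89 [0.6904 0.01  ] resid 2.5 rect [247. 164.  21.  35.]
side trace white_bottle_mid 0.46 [0.6779 0.0457] resid 22.2 rect [248. 185.  18.  15.]
side spot_in white_bottle_mid 0.76 [0.6856 0.0114] resid 5.0 rect [248. 165.  15.  34.]
side spot_in white_bottle_mid 0.66 [0.6791 0.0605] resid 18.2 rect [246. 187.  24.  17.]
ee [ 6.958e-01 -5.000e-04  1.771e-01] q [ -0.   26.1  32.5  96.5   0.  163. ] yaw 17.0 delta [-1.2898  0.7542  0.0015] rows 10 each [-0.129   0.0754  0.0002]
0.03936579043659563 32.97944070305675
```

Bottle sits within ~1 mm of the TCP. Carry to the red bay.

Request:
jog_arm --deltas '[0.3, -0.129, 0.0754, 0, 0, 0.3, -0.129, 0.0754, 0, 0, 0.3, -0.129, 0.0754, 0, 0, 0.3, -0.129, 0.0754, 0, 0, 0.3, -0.129, 0.0754, 0, 0, 0.3, -0.129, 0.0754, 0, 0, 0.3, -0.129, 0.0754, 0, 0, 0.3, -0.129, 0.0754, 0, 0]'

```text
clock: 14.55
ee_pos: [0.4515, -0.265, 0.1779]
tool_rot: [[0.956, 0.293, 0.0], [0.293, -0.956, -0.0], [0.0, 0.0, -1.0]]
wrist_force: [0.8, 0.9, -0.4]
width: 0.0398
grasp_force: 33.1
```

Request:
jog_arm --deltas '[0.3, -0.129, 0.0754, 0, 0, 0.3, -0.129, 0.0754, 0, 0, 0.3, 0, 0, 0, 0, 0.3, 0, 0, 0, 0]'

```text
clock: 14.95
ee_pos: [0.3916, -0.3305, 0.1779]
tool_rot: [[0.957, 0.29, 0.0], [0.29, -0.957, 0.0], [0.0, -0.0, -1.0]]
wrist_force: [-0.1, -0.2, -1.2]
width: 0.0397
grasp_force: 32.9
```

Run:
```python
from h import *
go(.392,-.330,.031); print(robot.get_state()['width'],robot.get_state()['grasp_force'])
```

```text
ee [ 0.3916 -0.3305  0.1779] q [-40.2  -0.7   1.   91.7   0.  123. ] yaw 16.9 delta [ 0.0017 -0.0011  0.4898] rows 4 each [ 0.0004 -0.0003  0.1224]
0.039685111709938874 32.942472975701094
```

Request:
jog_arm --deltas '[0.3, 0, 0, 0.13, 0, 0.3, 0, 0, 0.13, 0, 0.3, 0, 0, 0.12, 0, 0.3, 0, 0, 0.07, 0, 0.3, 0, 0, 0.03, 0, 0.3, 0, 0, 0.008, 0, 0.3, 0, 0, 0, 0, 0.3, 0, 0, 0, 0]'

```text
clock: 15.75
ee_pos: [0.3931, -0.3303, 0.0329]
tool_rot: [[0.956, 0.293, 0.002], [0.293, -0.956, -0.001], [0.001, 0.002, -1.0]]
wrist_force: [0.7, 0.3, -1.8]
width: 0.0396
grasp_force: 33.2
```

Run:
```python
from h import *
s=robot.get_state();print(s['ee_pos'],s['wrist_force'])
look('white_bottle_mid',(.392,-.33),('wrist',),[(r,z+.003) for r,z in B])
```

```text
[ 0.39312519 -0.33030102  0.03289715] [ 0.68416505  0.3368296  -1.81736932]
wrist trace white_bottle_mid 0.66 [ 0.391 -0.332] resid 0.6 rect [322. 253.  80. 127.]
wrist spot_in white_bottle_mid 0.58 [ 0.3899 -0.3322] resid 1.0 rect [322. 255.  80. 127.]
```

Request:
jog_arm --deltas '[0.3, 0, 0, 0.006, 0, 0.3, 0, 0, 0, 0, 0.8, 0, 0, 0, 0, 0.8, 0, 0, 0, 0, 0.8, 0, 0, 0, 0, 0.8, 0, 0, 0, 0, 0.8, 0, 0, -0.08, 0, 0.8, 0, 0, -0.15, 0]'

```text
clock: 16.7
ee_pos: [0.3907, -0.3286, 0.0965]
tool_rot: [[0.956, 0.292, -0.005], [0.292, -0.956, 0.004], [-0.003, -0.005, -1.0]]
wrist_force: [1.1, -0.0, 0.2]
width: 0.0682
grasp_force: 0.0
```

Request:
jog_arm --deltas '[0.85, 0, 0, -0.15, 0, 0.85, 0, 0, -0.15, 0, 0.85, 0, 0, 0, 0]'

```text
clock: 17.0
ee_pos: [0.3939, -0.3313, 0.1952]
tool_rot: [[0.956, 0.292, 0.007], [0.292, -0.956, -0.006], [0.005, 0.008, -1.0]]
wrist_force: [-0.2, -1.0, 0.1]
width: 0.0725
grasp_force: 0.0
```

Run:
```python
from h import *
look('white_bottle_mid',(.392,-.33),('top','side'),[(r,z+.003) for r,z in B])
look('blue_tin_mid',(.468,-.307),('top','side'),[(.028,.003),(.028,.053)])
go(.459,-.079)
```

```text
top trace white_bottle_mid 0.81 [ 0.7374 -0.0933] resid 0.4 rect [356. 108.  24.  29.]
top trace white_bottle_mid 0.76 [ 0.3895 -0.3327] resid 0.6 rect [468. 273.  36.  23.]
top spot_in white_bottle_mid 0.96 [ 0.7341 -0.0889] resid 0.4 rect [354. 110.  24.  30.]
side trace white_bottle_mid 0.89 [ 0.7364 -0.0809] resid 0.8 rect [247. 178.  18.  30.]
side trace white_bottle_mid 0.7 [ 0.3901 -0.3268] resid 4.1 rect [379. 138.  16.  24.]
side trace white_bottle_mid 0.65 [ 0.4727 -0.2887] resid 2.7 rect [351. 142.  18.  25.]
side spot_in white_bottle_mid 0.91 [ 0.3896 -0.3205] resid 2.2 rect [379. 139.  13.  32.]
side spot_in white_bottle_mid 0.88 [ 0.7374 -0.0821] resid 1.2 rect [247. 178.  20.  29.]
top trace blue_tin_mid 0.78 [ 0.4708 -0.3047] resid 0.5 rect [453. 234.  36.  27.]
top spot_in blue_tin_mid 0.98 [ 0.4698 -0.3059] resid 1.2 rect [453. 234.  33.  25.]
top spot_in blue_tin_mid 0.45 [0.442  0.0582] resid 1.5 rect [283. 244.  31.  27.]
side trace blue_tin_mid 0.96 [ 0.4655 -0.31  ] resid 1.2 rect [354. 142.  19.  22.]
side trace blue_tin_mid 0.6 [ 0.6675 -0.1609] resid 2.2 rect [278. 166.  19.  30.]
side spot_in blue_tin_mid 0.6 [ 0.4735 -0.3037] resid 1.9 rect [351. 143.  16.  22.]
ee [ 0.3922 -0.3298  0.1885] q [-40.1  -0.5   2.4  92.9   0.  122.9] yaw 17.0 delta [ 4.575e-01 -7.345e-01  2.000e-04] rows 6 each [ 0.0762 -0.1224  0.    ]
```

Request:
jog_arm --deltas '[0.85, 0.0762, -0.1224, 0, 0, 0.85, 0.0762, -0.1224, 0, 0, 0.85, 0.0762, -0.1224, 0, 0, 0.85, 0.0762, -0.1224, 0, 0, 0.85, 0.0762, -0.1224, 0, 0, 0.85, 0.03, -0.1, 0, 0, 0.85, 0, 0, 0.1, 0, 0.85, 0, 0, 0, 0]'

```text
clock: 18.4
ee_pos: [0.4465, -0.0885, 0.156]
tool_rot: [[0.956, 0.294, -0.004], [0.294, -0.956, 0.001], [-0.004, -0.002, -1.0]]
wrist_force: [-0.8, 0.1, -0.4]
width: 0.0726
grasp_force: 0.0
```

Run:
```python
from h import *
look('spool_mid',(.459,-.079))
go(.459,-.079,.008)
```

```text
wrist trace spool_mid 0.9 [ 0.3423 -0.1006] resid 19.2 rect [305. 274.  65.  78.]
wrist trace spool_mid 0.68 [ 0.4555 -0.0806] resid 2.5 rect [316. 171.  54.  52.]
wrist spot_in spool_mid 0.87 [ 0.4562 -0.079 ] resid 0.4 rect [315. 170.  48.  54.]
wrist spot_in spool_mid 0.74 [ 0.341  -0.1005] resid 18.9 rect [304. 274.  64.  78.]
wrist spot_in spool_mid 0.33 [ 0.6047 -0.1396] resid 66.2 rect [449.   1.  20.   2.]
ee [ 0.4477 -0.09    0.1596] q [-11.4  -8.5  -8.3  90.2  -0.  151.7] yaw 17.0 delta [ 0.0465 -0.0244  0.5054] rows 4 each [ 0.0116 -0.0061  0.1263]
```

Request:
jog_arm --deltas '[0.85, 0.04, -0.024, 0, 0, 0.85, 0, 0, 0.13, 0, 0.85, 0, 0, 0.13, 0, 0.85, 0, 0, 0.13, 0, 0.85, 0, 0, 0.08, 0, 0.85, 0, 0, 0.029, 0, 0.85, 0, 0, 0, 0, 0.85, 0, 0, 0, 0]'

```text
clock: 19.35
ee_pos: [0.4583, -0.0794, 0.0107]
tool_rot: [[0.956, 0.292, 0.002], [0.292, -0.956, -0.0], [0.002, 0.001, -1.0]]
wrist_force: [-0.3, -0.3, -1.2]
width: 0.0724
grasp_force: 0.0
```

Request:
jog_arm --deltas '[0.3, 0, 0, 0, 0, 0.3, 0, 0, 0, 0, 0.3, 0, 0, 0, 0, 0.3, 0, 0, 0, 0, 0.3, 0, 0, 0, 0]' --squeeze 30

```text
clock: 19.85
ee_pos: [0.4581, -0.0794, 0.0108]
tool_rot: [[0.956, 0.292, 0.003], [0.292, -0.956, -0.0], [0.002, 0.001, -1.0]]
wrist_force: [-1.4, 0.2, 7.0]
width: 0.0462
grasp_force: 29.7
```

Request:
jog_arm --deltas '[0.3, 0, 0, -0.05, 0, 0.3, 0, 0, -0.1, 0, 0.3, 0, 0, -0.13, 0, 0.3, 0, 0, -0.13, 0, 0.3, 0, 0, -0.1, 0, 0.3, 0, 0, 0, 0]'

```text
clock: 20.45
ee_pos: [0.459, -0.0796, 0.1672]
tool_rot: [[0.956, 0.292, 0.007], [0.292, -0.956, -0.001], [0.007, 0.003, -1.0]]
wrist_force: [-0.6, -0.7, -1.8]
width: 0.0459
grasp_force: 31.0
```

Run:
```python
from h import *
look('spool_mid',(.457,-.0795),('wrist',),[(.024,.154),(.024,.198)])
go(.468,-.3075)
cv2.imwrite('pics/w5.png',robot.capture('wrist'))
```

```text
wrist trace spool_mid 0.87 [ 0.3965 -0.0926] resid 61.9 rect [307. 299.  60.  44.]
wrist trace spool_mid 0.79 [ 0.456  -0.0816] resid 1.2 rect [322. 247.  91. 107.]
wrist spot_in spool_mid 0.95 [ 0.3959 -0.0936] resid 65.3 rect [309. 298.  61.  40.]
wrist spot_in spool_mid 0.57 [ 0.4562 -0.0809] resid 1.1 rect [321. 246.  92. 105.]
ee [ 0.457  -0.0792  0.1617] q [ -9.8  -7.5  -7.2  90.3   0.  153.2] yaw 17.0 delta [-0.1875  0.7385 -0.    ] rows 6 each [-0.0313  0.1231 -0.    ]
```

View pics/w5.png

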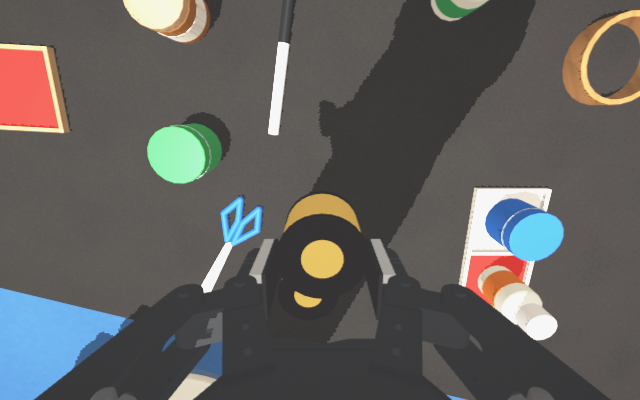

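Request:
jog_arm --deltas '[0.3, -0.0313, 0.1231, 0, 0, 0.3, -0.0313, 0.1231, 0, 0, 0.3, -0.0313, 0.1231, 0, 0, 0.3, -0.0313, 0.1231, 0, 0, 0.3, 0, 0, 0, 0]'

```text
clock: 21.15
ee_pos: [0.4636, -0.2346, 0.16]
tool_rot: [[0.957, 0.289, -0.003], [0.289, -0.957, 0.0], [-0.002, -0.001, -1.0]]
wrist_force: [-0.3, 0.5, -0.6]
width: 0.0458
grasp_force: 31.1
```

Run:
```python
from h import *
look('blue_tin_mid',(.468,-.307),('wrist','top'),[(.028,.003),(.028,.053)])
look('white_bottle_mid',(.392,-.33),('wrist',),[(r,z+.003) for r,z in B])
go(.4685,-.307)
```

```text
wrist trace blue_tin_mid 0.62 [ 0.4681 -0.3107] resid 1.8 rect [392. 198.  66.  63.]
wrist spot_in blue_tin_mid 0.82 [ 0.4673 -0.3091] resid 1.9 rect [390. 198.  65.  65.]
top trace blue_tin_mid 0.44 [ 0.4999 -0.2776] resid 20.1 rect [449. 226.  11.   4.]
top spot_in blue_tin_mid 0.44 [ 0.5072 -0.2853] resid 19.5 rect [452. 223.  12.   2.]
wrist trace white_bottle_mid 0.65 [ 0.4267 -0.3149] resid 33.7 rect [395. 256.  32.  31.]
wrist spot_in white_bottle_mid 0.74 [ 0.4239 -0.3155] resid 30.0 rect [396. 256.  30.  36.]
ee [ 0.4645 -0.2308  0.1622] q [-2.640e+01 -0.000e+00 -1.000e-01  9.000e+01  0.000e+00  1.365e+02] yaw 17.1 delta [-0.0619  0.2468  0.    ] rows 2 each [-0.031   0.1234  0.    ]
```

Request:
jog_arm --deltas '[0.3, -0.0315, 0.125, 0, 0, 0.3, -0.0315, 0.125, 0, 0, 0.3, 0, 0, 0, 0, 0.3, 0, 0, 0.13, 0, 0.3, 0, 0, 0.1, 0, 0.3, 0, 0, 0.06, 0, 0.3, 0, 0, 0.02, 0, 0.3, 0, 0, 0, 0]'

```text
clock: 22.4
ee_pos: [0.4681, -0.308, 0.0688]
tool_rot: [[0.956, 0.293, -0.001], [0.293, -0.956, 0.001], [-0.001, -0.001, -1.0]]
wrist_force: [0.4, -0.1, -0.8]
width: 0.0457
grasp_force: 31.3
```

Run:
```python
from h import *
go(.4683,-.308,.065);print(robot.get_state()['wrist_force'])
```

```text
ee [ 0.4681 -0.308   0.0688] q [-33.4   6.   -4.1  80.    0.  129.6] yaw 17.0 delta [0.0008 0.0001 0.0127] rows 1 each [0.0008 0.0001 0.0127]
[ 0.42680527 -0.13707536 -0.83798371]
```

Request:
jog_arm --deltas '[0.3, 0, 0, 0.008, 0, 0.3, 0, 0, 0.005, 0, 0.3, 0, 0, 0, 0, 0.8, 0, 0, 0, 0, 0.8, 0, 0, 0, 0, 0.8, 0, 0, 0, 0, 0.8, 0, 0, 0, 0, 0.8, 0, 0, -0.05, 0]'

```text
clock: 23.2
ee_pos: [0.4673, -0.3081, 0.0788]
tool_rot: [[0.956, 0.292, -0.003], [0.292, -0.956, 0.002], [-0.002, -0.003, -1.0]]
wrist_force: [0.2, -0.0, 0.3]
width: 0.0685
grasp_force: 0.0
```

Request:
jog_arm --deltas '[0.85, 0, 0, -0.12, 0, 0.85, 0, 0, -0.15, 0, 0.85, 0, 0, -0.15, 0, 0.85, 0, 0, 0, 0]'

```text
clock: 23.6
ee_pos: [0.4698, -0.3098, 0.2142]
tool_rot: [[0.956, 0.292, 0.009], [0.292, -0.956, -0.006], [0.007, 0.008, -1.0]]
wrist_force: [0.8, -0.2, -0.2]
width: 0.0724
grasp_force: 0.0
```

Run:
```python
from h import *
look('spool_mid',(.468,-.308),('wrist','side'),[(.024,.053),(.024,.097)])
cv2.imwrite('pics/w6.png',robot.capture('wrist'))
go(.572,.098)
```

```text
wrist trace spool_mid 0.88 [ 0.4681 -0.3093] resid 1.7 rect [319. 182.  50.  50.]
wrist trace spool_mid 0.78 [ 0.3644 -0.1168] resid 14.4 rect [133. 222.  84.  65.]
wrist spot_in spool_mid 0.91 [ 0.4659 -0.3096] resid 3.3 rect [319. 184.  53.  52.]
wrist spot_in spool_mid 0.77 [ 0.3636 -0.1173] resid 14.4 rect [134. 222.  84.  64.]
side trace spool_mid 0.8 [ 0.3363 -0.0455] resid 10.7 rect [395. 198.  27.  39.]
side trace spool_mid 0.79 [ 0.4671 -0.3011] resid 3.0 rect [354. 132.  23.  23.]
side spot_in spool_mid 0.78 [ 0.3399 -0.0553] resid 6.9 rect [393. 197.  30.  35.]
side spot_in spool_mid 0.68 [ 0.4625 -0.308 ] resid 0.4 rect [356. 130.  17.  23.]
side spot_in spool_mid 0.45 [ 0.4661 -0.2428] resid 0.2 rect [353. 144.  18.  23.]
ee [ 0.4678 -0.3084  0.2051] q [-33.4   6.5  11.5  95.1  -0.  129.6] yaw 17.0 delta [ 7.2840e-01 -1.1939e+00  9.0000e-04] rows 10 each [ 7.280e-02 -1.194e-01  1.000e-04]
```

View pics/w6.png

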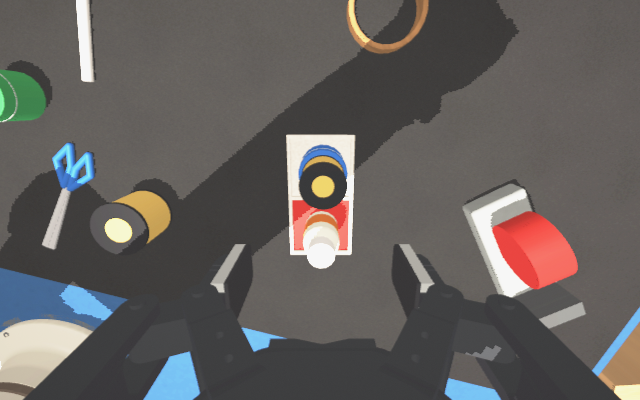

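Request:
jog_arm --deltas '[0.85, 0, 0, 0, -0.087, 0.85, 0, 0, 0, -0.087, 0.85, 0, 0, 0, -0.087, 0.85, 0, 0, 0, -0.087, 0.85, 0, 0, 0, -0.087, 0.85, 0, 0, 0, -0.087, 0.85, 0, 0, 0, -0.087, 0.85, 0, 0, 0, -0.087]'

```text
clock: 24.75
ee_pos: [0.4679, -0.3085, 0.2054]
tool_rot: [[0.174, 0.985, -0.001], [0.985, -0.174, 0.001], [0.001, -0.001, -1.0]]
wrist_force: [-0.2, 0.3, -0.3]
width: 0.0725
grasp_force: 0.0
```

Request:
jog_arm --deltas '[0.85, 0, 0, 0, -0.087, 0.85, 0, 0, 0, -0.087, 0.85, 0, 0, 0, -0.087, 0.85, 0, 0, 0, 0, 0.85, 0, 0, 0, 0]'

```text
clock: 25.25
ee_pos: [0.468, -0.3086, 0.2057]
tool_rot: [[-0.223, 0.975, -0.001], [0.975, 0.223, 0.001], [0.001, -0.001, -1.0]]
wrist_force: [-0.5, 0.8, -0.6]
width: 0.0728
grasp_force: 0.0
```

Request:
jog_arm --deltas '[0.85, 0.124, 0.0642, 0, 0, 0.85, 0.124, 0.0642, 0, 0, 0.85, 0.124, 0.0642, 0, 0, 0.85, 0.124, 0.0642, 0, 0, 0.85, 0.124, 0.0642, 0, 0, 0.85, 0.124, 0.0642, 0, 0, 0.85, 0.124, 0.0642, 0, 0, 0.85, 0, 0, 0, 0]'

```text
clock: 26.05
ee_pos: [0.5409, -0.0204, 0.2056]
tool_rot: [[-0.228, 0.974, -0.001], [0.974, 0.228, 0.001], [0.001, -0.0, -1.0]]
wrist_force: [-0.0, -0.3, -0.9]
width: 0.0726
grasp_force: 0.0
```

Run:
```python
from h import *
look('candle_mid',(.572,.098))
tray('tray_kraft')
go(.572,.098)
cv2.imwrite('pics/w7.png',robot.capture('wrist'))
```

```text
wrist trace candle_mid 0.64 [0.5737 0.0925] resid 2.1 rect [377.  77.  57.  51.]
wrist spot_in candle_mid 0.87 [0.5749 0.0921] resid 4.5 rect [378.  76.  56.  48.]Traceback (most recent call last):
  File "<stdin>", line 3, in <module>
  File "h.py", line 32, in tray
    d=robot.trace(c,n)[0];m=d['region'].astype(np.uint8)
      ~~~~~~~~~~~~~~~~^^^
IndexError: list index out of range
```

Request:
jog_arm --deltas '[0.85, 0.116, 0.064, 0, 0, 0.85, 0.116, 0.064, 0, 0, 0.85, 0.116, 0.064, 0, 0, 0.85, 0, 0, 0, 0, 0.85, 0, 0, 0.12, 0, 0.85, 0, 0, 0.12, 0, 0.85, 0, 0, 0, 0, 0.85, 0, 0, 0, 0]'

```text
clock: 27.1
ee_pos: [0.5725, 0.0891, 0.1349]
tool_rot: [[-0.225, 0.974, -0.001], [0.974, 0.225, -0.0], [-0.0, -0.001, -1.0]]
wrist_force: [0.5, -0.2, 0.2]
width: 0.0724
grasp_force: 0.0
```

Run:
```python
from h import *
look('candle_mid',(.572,.098))
go(.572,.098,.022)
```

```text
wrist trace candle_mid 0.64 [0.574  0.0949] resid 0.7 rect [326. 184.  56.  67.]
wrist spot_in candle_mid 0.88 [0.5729 0.0961] resid 2.2 rect [325. 183.  59.  62.]
ee [0.5738 0.0898 0.1367] q [ 8.9  8.1  5.8 87.4 -0.  85.8] yaw 103.1 delta [ 0.0279 -0.0008  0.3824] rows 3 each [ 0.0093 -0.0003  0.1275]
```

Request:
jog_arm --deltas '[0.85, 0.019, 0.003, 0.1, 0, 0.85, 0, 0, 0.12, 0, 0.85, 0, 0, 0.1, 0, 0.85, 0, 0, 0.06, 0, 0.85, 0, 0, 0, 0, 0.3, 0, 0, 0, 0, 0.3, 0, 0, 0, 0, 0.3, 0, 0, 0, 0]' --squeeze 40

```text
clock: 28.05
ee_pos: [0.5736, 0.0962, 0.0228]
tool_rot: [[-0.227, 0.974, 0.003], [0.974, 0.227, 0.001], [-0.0, 0.003, -1.0]]
wrist_force: [-1.9, -0.2, 7.4]
width: 0.0483
grasp_force: 41.2
```

Request:
jog_arm --deltas '[0.3, 0, 0, 0, 0, 0.3, 0, 0, 0, 0, 0.3, 0, 0, -0.05, 0, 0.3, 0, 0, -0.1, 0, 0.3, 0, 0, -0.13, 0, 0.3, 0, 0, -0.13, 0, 0.3, 0, 0, -0.13, 0, 0.3, 0, 0, 0, 0]'

```text
clock: 28.85
ee_pos: [0.5743, 0.0964, 0.1899]
tool_rot: [[-0.227, 0.974, 0.01], [0.974, 0.227, 0.002], [-0.001, 0.01, -1.0]]
wrist_force: [0.2, -0.3, -1.0]
width: 0.0482
grasp_force: 42.0
```

Run:
```python
from h import *
s=robot.get_state();print(s['width'],s['grasp_force'])
go(.4540,.2517)
im=robot.capture('top');robot.trace('top','tray_kraft')
cv2.imwrite('pics/w7.png',robot.capture('wrist'))
look('candle_mid',(.573,.096),('wrist',),[(.025,.16),(.025,.22)])
for c in('top','wrist'):
  print(c,[(round(d['p'],2),np.round(d['position']),np.round(at_z(c,d['position'],0),4)) for d in robot.landmark_of(c,'tray_kraft')])
  try: tray('tray_kraft',c)
  except Exception as e: print(c,'no',str(e)[:30])
```

```text
0.04820640491222214 42.023799419403076
ee [0.5743 0.0964 0.1899] q [ 9.5  8.5 12.1 93.   0.  86.4] yaw 103.1 delta [ 0.5954 -0.2729 -0.0031] rows 5 each [ 0.1191 -0.0546 -0.0006]
wrist trace candle_mid 0.64 [0.5729 0.0957] resid 1.9 rect [323. 244. 102. 117.]
wrist spot_in candle_mid 0.75 [0.5726 0.0957] resid 2.8 rect [323. 245. 100. 116.]
top []
top no list index out of range
wrist []
tray_kraft 0.87 ctr [457.6 230.2] size [85.8 43.2] long axis deg 13.1
wrist no OpenCV(4.12.0) /io/opencv/modu
```

View pics/w7.png

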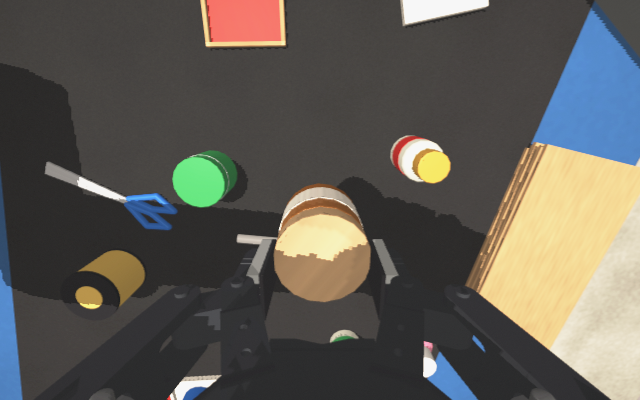

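Request:
jog_arm --deltas '[0.3, 0.1225, -0.0392, 0, 0, 0.3, 0.1225, -0.0392, 0, 0, 0.3, 0.1225, -0.0392, 0, 0, 0.3, 0.1225, -0.0392, 0, 0, 0.3, 0.1225, -0.0392, 0, 0, 0.3, 0, 0, 0, 0, 0.3, 0, 0, 0, 0]'

```text
clock: 30.15
ee_pos: [0.4729, 0.2622, 0.1822]
tool_rot: [[-0.229, 0.973, 0.0], [0.973, 0.229, -0.0], [-0.0, 0.0, -1.0]]
wrist_force: [0.8, -0.3, -1.8]
width: 0.048
grasp_force: 42.0
```

Run:
```python
from h import *
go(.4358,.3282)
im=robot.capture('wrist');cv2.imwrite('pics/w8.png',im)
try: tray('tray_kraft')
except Exception as e: print(e)
```

```text
ee [0.4729 0.2622 0.1822] q [ 29.    3.2   5.5  92.3  -0.  105.8] yaw 103.2 delta [ 2.424e-01 -6.990e-02 -1.000e-04] rows 2 each [ 0.1212 -0.0349 -0.    ]
tray_kraft 0.74 ctr [442.5 289.3] size [ 84.3 165.3] long axis deg -75.9
 red [447.6 229.3] [47.4 79.2] mean [444.6 234.2]
```

View pics/w8.png

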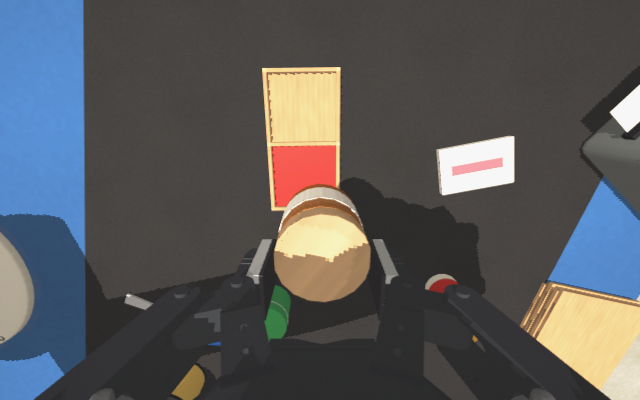

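Request:
jog_arm --deltas '[0.3, 0.121, -0.037, 0, 0, 0.3, 0.121, -0.037, 0, 0, 0.3, 0, 0, 0, 0, 0.3, 0, 0, 0.13, 0, 0.3, 0, 0, 0.13, 0, 0.3, 0, 0, 0.12, 0, 0.3, 0, 0, 0.08, 0, 0.3, 0, 0, 0, 0]'

```text
clock: 31.1
ee_pos: [0.434, 0.3248, 0.0405]
tool_rot: [[-0.226, 0.974, -0.005], [0.974, 0.226, -0.004], [-0.003, -0.006, -1.0]]
wrist_force: [-0.0, 0.6, -0.6]
width: 0.048
grasp_force: 42.0
```

Request:
jog_arm --deltas '[0.3, 0, 0, 0.03, 0, 0.3, 0, 0, 0.015, 0, 0.3, 0, 0, 0, 0, 0.3, 0, 0, 0, 0]'

```text
clock: 31.5
ee_pos: [0.4356, 0.3275, 0.0316]
tool_rot: [[-0.227, 0.974, 0.001], [0.974, 0.227, 0.001], [0.001, 0.001, -1.0]]
wrist_force: [-0.4, -0.5, -1.4]
width: 0.0482
grasp_force: 42.0
```

Run:
```python
from h import *
go(.435,.328,.026);print(robot.get_state()['wrist_force'])
```

```text
ee [0.4356 0.3275 0.0316] q [ 36.9   4.5  -9.8  75.6   0.  113.8] yaw 103.1 delta [ 0.0021 -0.0017  0.0186] rows 1 each [ 0.0021 -0.0017  0.0186]
[-0.44522308 -0.46076583 -1.43018364]
```

Request:
jog_arm --deltas '[0.3, 0, 0, 0.01, 0, 0.3, 0, 0, 0.008, 0, 0.3, 0, 0, 0, 0, 0.85, 0, 0, 0, 0, 0.85, 0, 0, 0, 0, 0.85, 0, 0, 0, 0, 0.85, 0, 0, 0, 0, 0.85, 0, 0, -0.05, 0]'

```text
clock: 32.3
ee_pos: [0.4341, 0.3265, 0.0389]
tool_rot: [[-0.227, 0.974, -0.003], [0.974, 0.227, -0.002], [-0.001, -0.003, -1.0]]
wrist_force: [-0.0, 0.4, -1.4]
width: 0.0728
grasp_force: 0.0
```

Request:
jog_arm --deltas '[0.85, 0, 0, -0.13, 0, 0.85, 0, 0, -0.15, 0, 0.85, 0, 0, -0.15, 0, 0.85, 0, 0, 0, 0, 0.85, 0, 0, 0, 0]'

```text
clock: 32.8
ee_pos: [0.4358, 0.3277, 0.1715]
tool_rot: [[-0.227, 0.974, 0.003], [0.974, 0.227, 0.002], [0.001, 0.003, -1.0]]
wrist_force: [0.8, -0.6, -1.7]
width: 0.0728
grasp_force: 0.0
```

Run:
```python
from h import *
look('candle_mid',(.435,.328),('wrist','top'),[(.025,.003),(.025,.063)])
look('gold_bottle_mid',(.666,.140),('wrist','top','side'))
go(.666,.140)
```

```text
wrist trace candle_mid 0.6 [0.4345 0.3256] resid 1.8 rect [320. 183.  52.  55.]
wrist spot_in candle_mid 0.64 [0.4342 0.3273] resid 4.1 rect [320. 182.  52.  52.]
top trace candle_mid 0.69 [0.4335 0.3304] resid 2.7 rect [154. 245.  31.  26.]
top spot_in candle_mid 0.73 [0.4295 0.3258] resid 1.2 rect [157. 247.  37.  26.]
wrist trace gold_bottle_mid 0.77 [0.6688 0.1333] resid 27.1 rect [473. 376.  44.  47.]
wrist spot_in gold_bottle_mid 0.83 [0.6686 0.1334] resid 26.2 rect [473. 376.  44.  48.]
top trace gold_bottle_mid 0.82 [0.6729 0.134 ] resid 0.4 rect [251. 136.  24.  26.]
top spot_in gold_bottle_mid 0.66 [0.6686 0.1396] resid 0.6 rect [249. 138.  24.  28.]
side trace gold_bottle_mid 0.92 [0.6662 0.1463] resid 2.3 rect [248. 252.  25.  31.]
side spot_in gold_bottle_mid 0.56 [0.6681 0.1416] resid 2.3 rect [248. 251.  25.  30.]
ee [0.4352 0.3273 0.1693] q [ 36.9   3.6   4.4  90.9   0.  113.8] yaw 103.1 delta [-0.7827  0.6074  0.    ] rows 7 each [-0.1118  0.0868  0.    ]
```

Request:
jog_arm --deltas '[0.85, -0.1174, 0.0866, 0, 0, 0.85, -0.1174, 0.0866, 0, 0, 0.85, -0.1174, 0.0866, 0, 0, 0.85, -0.1174, 0.0866, 0, 0, 0.85, -0.1174, 0.0866, 0, 0, 0.85, -0.1174, 0.0866, 0, 0, 0.85, -0.1174, 0.0866, 0, 0, 0.85, 0, 0, 0, 0]'

```text
clock: 34.35
ee_pos: [0.671, 0.1246, 0.167]
tool_rot: [[-0.223, 0.975, -0.002], [0.975, 0.223, -0.001], [-0.001, -0.002, -1.0]]
wrist_force: [-0.2, 0.7, -0.6]
width: 0.0724
grasp_force: 0.0
```

Request:
jog_arm --deltas '[0.85, 0, 0, 0, 0]'

```text
clock: 34.45
ee_pos: [0.6686, 0.1277, 0.1684]
tool_rot: [[-0.226, 0.974, -0.001], [0.974, 0.226, -0.0], [0.0, -0.001, -1.0]]
wrist_force: [0.2, -0.3, 0.2]
width: 0.0725
grasp_force: 0.0
```

Run:
```python
from h import *
look('gold_bottle_mid',(.667,.140))
go(.667,.139,.027)
```

```text
wrist trace gold_bottle_mid 0.6 [0.672  0.1408] resid 1.2 rect [329. 171.  44.  51.]
wrist spot_in gold_bottle_mid 0.63 [0.6714 0.139 ] resid 1.5 rect [328. 172.  44.  51.]
ee [0.6677 0.1294 0.1698] q [11.  23.2 27.8 94.6  0.  87.8] yaw 103.2 delta [0.0315 0.0049 0.4759] rows 4 each [0.0079 0.0012 0.119 ]
```

Request:
jog_arm --deltas '[0.85, 0.031, 0.017, 0, 0, 0.85, 0, 0, 0, 0, 0.85, 0, 0, 0.13, 0, 0.85, 0, 0, 0.13, 0, 0.85, 0, 0, 0.13, 0, 0.85, 0, 0, 0.086, 0, 0.85, 0, 0, 0, 0, 0.85, 0, 0, 0, 0]'

```text
clock: 35.4
ee_pos: [0.671, 0.1393, 0.0274]
tool_rot: [[-0.228, 0.974, 0.0], [0.974, 0.228, 0.0], [0.0, 0.0, -1.0]]
wrist_force: [1.0, -0.3, 0.9]
width: 0.0726
grasp_force: 0.0
```

Request:
jog_arm --deltas '[0.3, 0, 0, 0, 0, 0.3, 0, 0, 0, 0, 0.3, 0, 0, 0, 0, 0.3, 0, 0, 0, 0, 0.3, 0, 0, 0, 0]' --squeeze 35

```text
clock: 35.9
ee_pos: [0.6714, 0.1388, 0.0292]
tool_rot: [[-0.227, 0.974, 0.002], [0.974, 0.227, 0.001], [0.0, 0.002, -1.0]]
wrist_force: [-5.4, -0.7, 9.4]
width: 0.0391
grasp_force: 33.9
```

Request:
jog_arm --deltas '[0.3, 0, 0, -0.05, 0, 0.3, 0, 0, -0.1, 0, 0.3, 0, 0, -0.13, 0, 0.3, 0, 0, -0.13, 0, 0.3, 0, 0, -0.12, 0, 0.3, 0, 0, 0, 0, 0.3, 0, 0, 0, 0]'

```text
clock: 36.6
ee_pos: [0.6718, 0.1388, 0.1874]
tool_rot: [[-0.227, 0.974, 0.003], [0.974, 0.227, 0.001], [-0.0, 0.003, -1.0]]
wrist_force: [-0.8, 0.3, -1.1]
width: 0.0387
grasp_force: 32.9
```

Run:
```python
from h import *
z=robot.get_state()['ee_pos'][2]-.0275
look('gold_bottle_mid',(.67,.14),('wrist',),[(r,h+z) for r,h in B])
go(.4532,.2505)
```

```text
wrist trace gold_bottle_mid 0.55 [0.6706 0.1408] resid 2.1 rect [321. 247.  79. 125.]
wrist spot_in gold_bottle_mid 0.64 [0.6714 0.1416] resid 5.3 rect [323. 248.  76. 121.]
ee [0.6707 0.1386 0.1841] q [11.7 24.6 31.2 96.8  0.  88.5] yaw 103.1 delta [ 0.5279 -0.6213  0.0013] rows 6 each [ 0.088  -0.1036  0.0002]
```

Request:
jog_arm --deltas '[0.3, 0.088, -0.1036, 0, 0, 0.3, 0.088, -0.1036, 0, 0, 0.3, 0.088, -0.1036, 0, 0, 0.3, 0.088, -0.1036, 0, 0, 0.3, 0.088, -0.1036, 0, 0, 0.3, 0.088, -0.1036, 0, 0, 0.3, 0, 0, 0, 0, 0.3, 0, 0, 0, 0]'

```text
clock: 37.55
ee_pos: [0.4528, 0.2508, 0.185]
tool_rot: [[-0.229, 0.973, -0.0], [0.973, 0.229, -0.0], [-0.0, -0.0, -1.0]]
wrist_force: [-0.2, -0.0, -1.5]
width: 0.0388
grasp_force: 32.9
```

Run:
```python
from h import *
go(.4532,.2495,.032)
```

```text
ee [0.4528 0.2508 0.185 ] q [ 29.    0.2   2.6  92.5  -0.  105.8] yaw 103.2 delta [-0.0044  0.0006  0.5099] rows 4 each [-0.0011  0.0002  0.1275]
```

Request:
jog_arm --deltas '[0.3, -0.004, 0, 0.13, 0, 0.3, 0, 0, 0.13, 0, 0.3, 0, 0, 0.12, 0, 0.3, 0, 0, 0.08, 0, 0.3, 0, 0, 0.03, 0, 0.3, 0, 0, 0.01, 0, 0.3, 0, 0, 0, 0, 0.3, 0, 0, 0, 0]'

```text
clock: 38.35
ee_pos: [0.4548, 0.2497, 0.0369]
tool_rot: [[-0.227, 0.974, 0.002], [0.974, 0.227, 0.001], [0.001, 0.002, -1.0]]
wrist_force: [0.4, 0.7, -1.1]
width: 0.0388
grasp_force: 33.0
```

Run:
```python
from h import *
go(.4532,.2495,.032);print(robot.get_state()['wrist_force'])
look('gold_bottle_mid',(.453,.25),('wrist',),[(r,z+.004) for r,z in B])
```

```text
ee [0.4548 0.2497 0.0369] q [ 28.8   0.8 -13.1  76.   -0.  105.7] yaw 103.1 delta [ 0.0005 -0.0054  0.0163] rows 1 each [ 0.0005 -0.0054  0.0163]
[ 0.40150679  0.67934935 -1.08204305]
wrist trace gold_bottle_mid 0.61 [0.4553 0.2484] resid 1.5 rect [323. 247.  76. 125.]
wrist spot_in gold_bottle_mid 0.55 [0.4542 0.2481] resid 2.1 rect [321. 248.  75. 122.]
```

Request:
jog_arm --deltas '[0.3, 0, -0.003, 0.01, 0, 0.3, 0, 0, 0.006, 0, 0.3, 0, 0, 0, 0, 0.3, 0, 0, 0, 0]'

```text
clock: 38.9
ee_pos: [0.4533, 0.2495, 0.0321]
tool_rot: [[-0.227, 0.974, 0.001], [0.974, 0.227, 0.001], [0.001, 0.002, -1.0]]
wrist_force: [-3.3, -1.9, 11.2]
width: 0.0387
grasp_force: 36.1
```

Request:
jog_arm --deltas '[0.8, 0, 0, 0, 0, 0.8, 0, 0, 0, 0, 0.8, 0, 0, 0, 0, 0.8, 0, 0, 0, 0, 0.8, 0, 0, -0.05, 0, 0.8, 0, 0, -0.12, 0, 0.8, 0, 0, -0.15, 0, 0.8, 0, 0, -0.15, 0]'

```text
clock: 39.7
ee_pos: [0.4526, 0.249, 0.1742]
tool_rot: [[-0.227, 0.974, 0.0], [0.974, 0.227, 0.0], [0.0, 0.0, -1.0]]
wrist_force: [1.1, 0.5, 0.9]
width: 0.0686
grasp_force: 0.0
```

Request:
jog_arm --deltas '[0.8, 0, 0, -0.1, 0, 0.8, -0.15, 0, 0, 0, 0.8, -0.15, 0, 0, 0, 0.8, -0.1, 0, 0, 0, 0.8, 0, 0, 0, 0, 0.8, 0, 0, 0, 0]'

```text
clock: 40.3
ee_pos: [0.4804, 0.132, 0.2026]
tool_rot: [[-0.226, 0.974, 0.001], [0.974, 0.226, 0.0], [0.0, 0.001, -1.0]]
wrist_force: [-0.1, 0.3, -0.2]
width: 0.0681
grasp_force: 0.0
```

Run:
```python
from h import *
look('gold_bottle_mid',(.454,.25),('wrist',),[(r,z+.003) for r,z in B])
look('candle_mid',(.435,.328),('wrist',),[(.025,.003),(.025,.063)])
tray('tray_kraft')
a=robot.capture('wrist')[:320];s=cv2.resize(robot.capture('side')[40:400,190:430],None,fx=1.3,fy=1.3)
cv2.imwrite('pics/e1.png',a[:, :]);cv2.imwrite('pics/e2.png',s)
```

```text
wrist trace gold_bottle_mid 0.58 [0.4508 0.2484] resid 2.1 rect [320.  60.  41.  55.]
wrist spot_in gold_bottle_mid 0.98 [0.451  0.2494] resid 0.7 rect [320.  58.  44.  54.]
wrist trace candle_mid 0.63 [0.4469 0.2729] resid 54.0 rect [322.   6.  37.  13.]
wrist spot_in candle_mid 0.82 [0.4463 0.2718] resid 59.4 rect [322.   5.  34.   7.]
wrist spot_in candle_mid 0.36 [0.4538 0.2464] resid 5.3 rect [322.  60.  45.  53.]
tray_kraft 0.91 ctr [450.  262.1] size [ 86.3 105.6] long axis deg -75.8Traceback (most recent call last):
  File "<stdin>", line 4, in <module>
  File "h.py", line 39, in tray
    w=np.array([at_z(c,q,.003,k)[:2] for q in zip(u,v)],np.float32);r=cv2.minAreaRect(w*1000);print(' red',np.round(r[0],1),np.round(r[1],1),'mean',np.round(w.mean(0)*1000,1))
                                                                      ~~~~~~~~~~~~~~~^^^^^^^^
cv2.error: OpenCV(4.12.0) /io/opencv/modules/imgproc/src/convhull.cpp:143: error: (-215:Assertion failed) total >= 0 && (depth == CV_32F || depth == CV_32S) in function 'convexHull'
```

Run:
```python
from h import *
t=robot.capture('top');s=robot.capture('side')
cv2.imwrite('pics/e.png',np.hstack([cv2.resize(t[90:310,130:330],(400,440)),cv2.resize(s[100:392,300:430],(196,440)),cv2.resize(t[90:310,400:500],(200,440))]))
```

```text
(no output)
```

View pics/e.png

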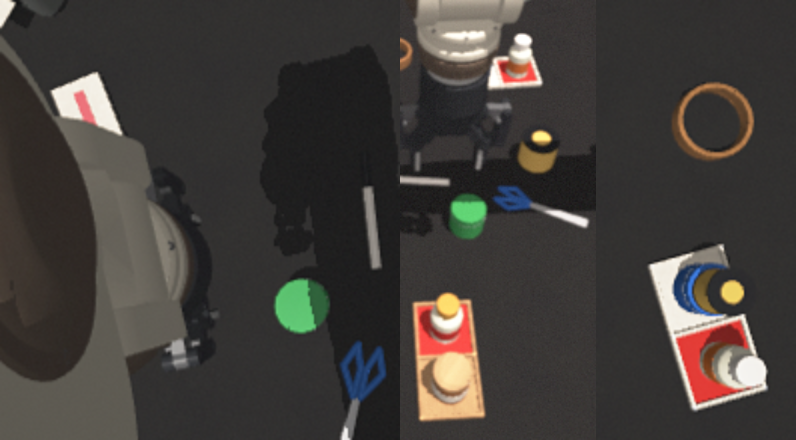

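The side crop shows the gold bottle upright in the red bay at (447,318) and the candle upright in the plain bay at (450,375). In the top crop, the spool on the blue tin (720,290) and the white bottle (735,365) are in their bays. The green tin hasn't moved, and the gripper is clear of everything.

```bash
python3 -c "
from rig import robot
print(robot.finish_job())"
```

```text
the job is handed in; nothing more can be done
None
```

Both gift sets are made up as asked and handed in; the cameras showed every piece upright in its bay and the spool centred on the blue tin, but the hand-in returned no verdict.

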